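Check the undersides of two racks and send the marked one to dispatch

TASK

Of the two blue-framed tube racks standing against the low metal stop strip, one has a red panel with a white dot marked on its underside. With the fingers only pushing, never gripping or picking a rack up, tip up the front of the left rack and then of the right rack, each well past half-way to upright on its back edge so that its underside faces you, and let each down gently again on its base. Then push the marked rack straight towards you until its whole front edge lies on the yellow line, leaving the other rack and the things around where they stand.

Things in the scene. Friction and masses are not known exactly. Their poses are not given: they have to be found in the camera images.
- marked_rack: Empty lattice tube rack in a blue cradle, 90 mm deep (x), 164 wide (y), 65 high, about 0.5 kg, mass centre 12 mm up. Flat solid front (-x, to the robot) and back panels, 60 mm high. Origin: centre of the underside, z up. Red panel, 76 x 140 mm, with a white dot covers most of its underside; from above both racks look alike, either may be the left one.
- plain_rack: Empty lattice tube rack in a blue cradle, 90 mm deep (x), 164 wide (y), 65 high, about 0.5 kg, mass centre 12 mm up. Flat solid front (-x, to the robot) and back panels, 60 mm high. Origin: centre of the underside, z up. Plain underside.
- marked_rack_front_left (a point): lower front corner of the marked rack on its left (+y) end, at -45, +82, 0 mm from the rack's origin
- marked_rack_front_right (a point): lower front corner of the marked rack on its right (-y) end, at -45, -82, 0 mm from the rack's origin
- marked_rack_back (a point): middle of the lower back edge of the marked rack, at +45, 0, 0 mm; the rack tips on this edge, against the stop strip. The front panel rises as it tips (friction about 0.6): a finger pushing it there must rise with it, in an arc about this edge, or it jams.
- plain_rack_back (a point): middle of the lower back edge of the plain rack, at +45, 0, 0 mm; the rack tips on this edge, against the stop strip. The front panel rises as it tips (friction about 0.6): a finger pushing it there must rise with it, in an arc about this edge, or it jams.
- stop_strip: fixed aluminium strip on the bench, 14 mm deep, 460 mm long, 6 mm high; origin: middle of its near face at bench height, x away from the robot, y to the left along it. The racks stand 2 to 10 mm in front of it, one each side of its middle (some 120 mm off); it stops their back edges when they are tipped. Free bench behind it.
- dispatch_line: yellow tape on the bench between the racks and the robot, 40 mm wide (its x), 480 mm long (its y), flat, roughly parallel to the stop strip; origin at its centre
- vial: small clear vial with a black cap, 22 mm across, 54 mm high, loose, in front of the gap between the racks; origin under its centre. Leave alone.
- bottle: amber bottle with a blue cap, 49 mm across, 111 mm high, loose, right of the racks; origin under its centre. Leave alone.
- tape: roll of white tape, 66 mm across, 20 mm high, loose, lying left of the racks; origin under its centre. Leave alone.

How it is judged (in metres and radians):
On the way, in this order (a step that is already met when the one before it is completed fails the run):
1. the left rack is tipped up, front edge raised, at least 45 degrees (((angle between marked_rack's own x axis and vertical above 2.36 rad and y of marked_rack in the frame of stop_strip above 0 m) or (angle between plain_rack's own x axis and vertical above 2.36 rad and y of plain_rack in the frame of stop_strip above 0 m))), for 0.2 s.
2. then the right rack is tipped up, front edge raised, at least 45 degrees, the left one standing flat again (((angle between marked_rack's own x axis and vertical above 2.36 rad and y of marked_rack in the frame of stop_strip below 0 m and angle between plain_rack's own z axis and vertical below 0.06 rad) or (angle between plain_rack's own x axis and vertical above 2.36 rad and y of plain_rack in the frame of stop_strip below 0 m and angle between marked_rack's own z axis and vertical below 0.06 rad))), for 0.2 s.
3. both racks stand flat on their bases again (angle between each of marked_rack, plain_rack's own z axis and vertical below 0.06 rad), for 0.2 s.
At the end, for the whole second after the job is handed in: Both lower front corners of the marked rack lie on the yellow line (within 22 mm of its middle line, and within its length), it stands flat and at rest; the plain rack stands flat within 35 mm of where it stood; vial, bottle and tape roll are within 20 mm of where they stood (all of step 3 and x of marked_rack_front_left in the frame of dispatch_line between -0.022 and 0.022 m and y of marked_rack_front_left in the frame of dispatch_line between -0.25 and 0.25 m and x of marked_rack_front_right in the frame of dispatch_line between -0.022 and 0.022 m and y of marked_rack_front_right in the frame of dispatch_line between -0.25 and 0.25 m and linear speed of each of marked_rack, plain_rack below 0.01 m/s and distance of plain_rack from where it was at the start of the episode below 0.035 m and distance of each of vial, bottle, tape from where it was at the start of the episode below 0.02 m); the robot touches nothing.
It fails at once if a rack was lifted or carried: its back edge came more than 25 mm off the bench (height (world z) of any of marked_rack_back, plain_rack_back above 0.025 m).
It fails at once if a rack was tipped right over (more than 80 degrees) (angle between any of marked_rack, plain_rack's own z axis and vertical above 1.4 rad).
It fails at once if a rack was dropped instead of let down gently (turning faster than 4 rad/s) (angular speed of any of marked_rack, plain_rack above 4 rad/s).
It fails at once if the vial, the bottle or the tape roll was moved more than 20 mm or knocked over (distance of any of vial, bottle, tape from where it was at the start of the episode above 0.02 m or angle between any of vial, bottle, tape's own z axis and vertical above 0.5 rad).
It also fails if it takes over 72 s, if anything falls off the work surface, if the arm or the gripper's body presses on something with over 40 N, if the wrist force passes 120 N, or if a joint passes its speed limit or range.

ROBOT

A 6-joint arm with a two-finger parallel gripper is mounted at the origin on a cart in front of the work surface, level with it; the furniture and walls round the work are solid. World frame = base frame: x ahead of the robot, y to its left, z up, the work surface at z = 0. Lengths are in m, angles in degrees, forces in N, time in s.
With the tool pointing down it reaches from about 0.25 to 0.725 m from the base axis. Payload 9.7 kg.
Tool frame: the origin (TCP) lies at the very end of the fingers, on their centre line; the grasp point (between the pads) lies 19 mm behind it; z points along the fingers, y is the line along which they close (so a half turn about z gives the same grasp; the last joint's range is limited). The gripper opens to 85 mm and grips with 20 to 120 N. Pads are 22 mm wide; open, the fingers measure 114 mm over their backs; the gripper's body (76 mm by 85 mm) begins 54 mm behind the grasp point. The pads swing forward as they close: fully open they stand 13 mm farther back than shut.
Start: joints at [64.744, 4.979, 10.078, 95.1, 0, 90], TCP at [0.235, 0.497, 0.231] pointing down, gripper open.
Joint ranges: [-179.16, 179.16], [-48.56, 103.87], [-65.8, 70.77], [-126.05, 130.52], [-82.76, 87.17], [-180, 180]. Speed limits (degrees/s): [127.2, 127.2, 147.25, 180, 180, 180].

INTERFACE

Orientations are given as [roll, pitch, yaw] about the fixed x, y, z axes, in that order (R = Rz(yaw) Ry(pitch) Rx(roll)).
In Python, from workcell import bot gives the robot as it stands.
- The arm moves only by the tool arm_command, never from a script. Its argument "series" is a list of rows, each a list of 4 numbers: the shift along the tool's x, y, z in m, then the turn about the tool's z in rad. A call has exactly 5 rows; each row is the pose to reach, as a shift and turn from the pose commanded when the call began, along the tool's axes at that moment; what a row does not reach only later rows make up. A row lasts 1/10 s, in which the tool goes at most 50 mm and 8.59 degrees, less where a joint would pass 70% of its speed; a pose out of reach is approached as far as the arm can. A call with a gripper value outside its range is refused whole. "hand" is the finger opening in m, from 0 to 0.0854, set as the call begins (left out, the last holds). The fingers move at their own pace and stop on an object; "grip_force" is the grip in N (left out, the last holds). Time passes only in rows, so rows that repeat a pose let the fingers close, or fill a call up. It gives the time, the measured TCP pose, the force, the opening and the grip force at its end, in the units of the state.
- bot.get_obs(): the state, without advancing time (a new reading comes with each control period).
- bot.camera(name): name is "scene" or "side" or "wrist"; returns a dict with "color" (480x640x3 uint8, blue, green, red), "camera_matrix" (3x3 intrinsics, pixels), "xyz" and "orientation" of the camera in the world; the wrist camera has in their place "T_tool_cam" (4x4, takes a point from camera to tool coordinates, whose origin is the TCP and whose axes are the flange's). Camera axes: x right, y up, looking along -z (the intrinsics and any distortion apply to the point x, -y, -z); pixel columns grow to the right and rows downward; lengths in m; the calibration is good to about 2 mm. A picture is of the moment at which its call begins: read the wrist's pose just before it. There is no depth.
- bot.job_done(): hands the job in; it is judged then, once.
Trained networks look in the newest picture that a camera, given by its name, has taken for a name from the list of things; names that differ only in an ending like _2 or _b are one class to them, and where a whole thing is asked for, a point or a joint stands for the part that bears it (a point fixed in the world has none). Each returns a list of dicts, best first, with "confidence" (0 to 1); they miss things now and then, are a little off and sometimes report something else, mostly with a low value. They report only what shows in the picture. A call takes as long as a camera call.
- bot.find_in(camera, target): "location" ([column, row] in pixels, amid what is visible of it).
- bot.mark_of(camera, target): "location" ([column, row] in pixels: a listed point, or the origin of a listed thing).
The state is a dict: "time": time; "q": joint angles; "qd": joint speeds; "joint_efforts": joint torques, N m; "ee_pos": TCP position; "tcp_rot": TCP orientation; "wrist_force": force on the tool from outside, world axes, zero at the start; "torque": the same for the moment, N m; "opening": finger opening in m; "grasp_force": force on a finger pad.
Only numpy, scipy, OpenCV 4.12 (cv2) and the standard library are available. Lean on these libraries where they do the work, as an engineer would, in place of code of your own. Each camera call takes 0.05 s, during which the arm holds its last target. There are 200 camera calls.

## Working session

There is one attempt and no reset: what is moved stays moved. The work goes in short steps, Python scripts to look and compute and a tool call to move; the robot and the scene stay as the last step left them, time stands still between calls to the robot, and variables do not carry over. Pictures are saved under pics/ and viewed, at most 10 in all, crops included, and the job is handed in when it is done.

Besides the shell and the picture viewer there is one more tool, called after "Emit:" as name(argument=value, ...), one argument or row to a line, values as JSON. arm_command: Moves the arm, as the interface text tells. Its arguments: {"type":"object","properties":{"series":{"type":"array"},"hand":{"type":"number"},"grip_force":{"type":"number"}},"required":["series"]}

```bash
mkdir -p pics; cat > h.py <<'E'
from workcell import bot
import numpy as np, cv2
from scipy.spatial.transform import Rotation as R
def cam(n,save=None):
    o=bot.get_obs() if n=='wrist' else None
    c=bot.camera(n)
    if save: cv2.imwrite('pics/'+save,c['color'])
    K=np.array(c['camera_matrix'])
    if n=='wrist':
        T=np.array(c['T_tool_cam']);Rt=R.from_euler('xyz',o['tcp_rot'],degrees=True).as_matrix()
        Rc=Rt@T[:3,:3];p=np.array(o['ee_pos'])+Rt@T[:3,3]
    else:
        p=np.array(c['xyz']);Rc=np.array(c['orientation'])
        if Rc.shape!=(3,3): Rc=R.from_euler('xyz',Rc,degrees=True).as_matrix()
    return c,K,Rc,p
def ray(K,Rc,p,uv,z=0):
    d=np.linalg.inv(K)@[uv[0],uv[1],1];d=Rc@(d*[1,-1,-1])
    return (p+d*(z-p[2])/d[2])
E
python3 - <<'E'
from h import *
o=bot.get_obs();print({k:np.round(v,3) for k,v in o.items()})
for n in('scene','side'):
    c=bot.camera(n);print(n,{k:v for k,v in c.items() if k!='color'})
    c,K,Rc,p=cam(n,n+'0.png')
    for t in('marked_rack','plain_rack','marked_rack_back','plain_rack_back','marked_rack_front_left','marked_rack_front_right','stop_strip','dispatch_line','vial','bottle','tape'):
        for r in bot.mark_of(n,t)[:3]: print(t,np.round(r['location'],1),round(r['confidence'],2),np.round(ray(K,Rc,p,r['location']),3))
E
```

```text
{'time': np.float64(0.0), 'q': array([6.4744e+01, 5.0100e+00, 1.0033e+01, 9.5099e+01, 1.0000e-03,
       8.9998e+01]), 'qd': array([-0.014,  0.061,  0.019, -0.02 , -0.025,  0.038]), 'joint_efforts': array([-3.0000e-03, -5.2039e+01,  4.6481e+01,  1.6000e-02, -0.0000e+00,
       -0.0000e+00]), 'ee_pos': array([0.235, 0.497, 0.231]), 'tcp_rot': array([-1.79924e+02, -1.00000e-03,  1.54745e+02]), 'wrist_force': array([-0.252, -0.961,  1.115]), 'torque': array([-0.011, -0.036, -0.023]), 'grasp_force': np.float64(0.0), 'opening': np.float64(0.086)}
scene {'camera_matrix': array([[597.06095898,   0.        , 320.29097289],
       [  0.        , 597.06095898, 243.72549839],
       [  0.        ,   0.        ,   1.        ]]), 'xyz': array([-0.57663229,  0.8386532 ,  0.68198318]), 'orientation': array([  65.32683953,   -0.82497513, -125.4499364 ])}
marked_rack [351.3 239.7] 0.58 [ 0.601 -0.118  0.   ]
marked_rack [328.2 260.8] 0.34 [0.53  0.014 0.   ]
plain_rack [273.4 260.9] 0.63 [0.608 0.131 0.   ]
marked_rack_back [339.4 234.5] 0.68 [ 0.648 -0.112  0.   ]
plain_rack_back [263.4 256.2] 0.78 
[... 853 characters left out ...]
ck_back [286.5 231.7] 0.89 [ 0.64  -0.105  0.   ]
plain_rack_back [276.4 285.6] 0.85 [0.64  0.136 0.   ]
plain_rack_back [315.1 244.8] 0.44 [ 0.56  -0.041  0.   ]
marked_rack_front_left [315.7 246.7] 0.89 [ 0.558 -0.031  0.   ]
marked_rack_front_left [301.9 227.4] 0.25 [ 0.6   -0.129  0.   ]
marked_rack_front_right [322.1 217.9] 0.95 [ 0.546 -0.185  0.   ]
stop_strip [276.7 255.8] 0.9 [0.653 0.014 0.   ]
stop_strip [277.4 286.9] 0.26 [0.638 0.141 0.   ]
dispatch_line [359.4 259. ] 0.68 [0.449 0.022 0.   ]
dispatch_line [273.8 284.3] 0.52 [0.647 0.132 0.   ]
vial [329.  255.1] 0.68 [0.524 0.007 0.   ]
bottle [333.4 202.3] 0.72 [ 0.515 -0.284  0.   ]
tape [319.9 334. ] 0.88 [0.537 0.291 0.   ]
```

View pics/scene0.png

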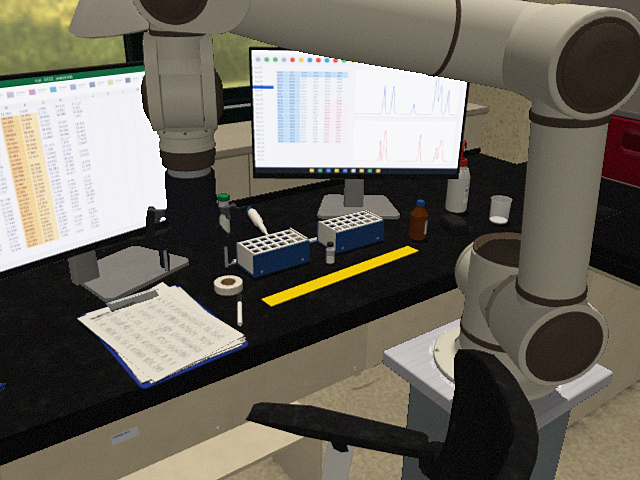

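View pics/side0.png

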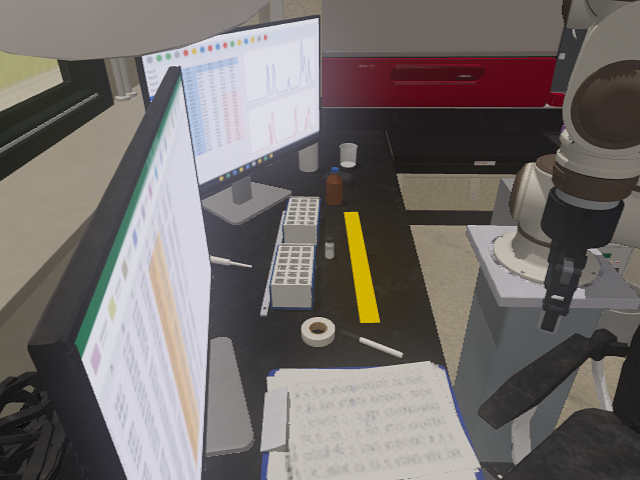

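The two racks stand against the strip (scene pixels ~(274,250) and ~(351,232)). The vial is in front of the gap (330,255), the bottle is to the right and the tape roll to the left. I'm moving the wrist camera over them.

Emit:
arm_command(
  series=[
    [-0.04,-0.035,-0.01,-0.12],
    [-0.08,-0.07,-0.02,-0.24],
    [-0.12,-0.105,-0.03,-0.36],
    [-0.148,-0.141,-0.04,-0.4407],
    [-0.148,-0.141,-0.04,-0.4407],
  ],
  hand=0.04,
)

```text
time: 1.8
ee_pos: [0.3092, 0.3035, 0.2733]
tcp_rot: [179.9, 0.1, 180.0]
wrist_force: [0.6, 1.4, 0.6]
opening: 0.0402
grasp_force: 0.0
```

```bash
python3 - <<'E'
from h import *
o=bot.get_obs();print({k:np.round(o[k],3) for k in('time','q','ee_pos','tcp_rot','opening')})
c=bot.camera('wrist');print(c['T_tool_cam'],c['camera_matrix'])
for n in('scene','side'):
    c,K,Rc,p=cam(n)
    if n=='side': print('monitor base near edge',[np.round(ray(K,Rc,p,u),3) for u in((236,220),(290,190),(203,203))])
E
```

```text
{'time': np.float64(1.8), 'q': array([ 4.44880e+01, -9.82700e+00,  5.14000e-01,  1.00198e+02,
       -4.10000e-02,  4.45090e+01]), 'ee_pos': array([0.309, 0.303, 0.273]), 'tcp_rot': array([1.79929e+02, 1.31000e-01, 1.79979e+02]), 'opening': np.float64(0.04)}
[[ 4.03330564e-04  9.60089197e-01  2.79693710e-01  7.15469303e-02]
 [ 9.99999697e-01 -5.73552255e-04  5.26757937e-04 -9.69344796e-04]
 [ 6.66153563e-04  2.79693413e-01 -9.60089137e-01 -1.42334292e-01]
 [ 0.00000000e+00  0.00000000e+00  0.00000000e+00  1.00000000e+00]] [[353.96706783   0.         319.14797197]
 [  0.         353.96706783 247.4110361 ]
 [  0.           0.           1.        ]]
monitor base near edge [array([ 0.789, -0.166,  0.   ]), array([ 0.654, -0.367,  0.   ]), array([ 0.909, -0.269,  0.   ])]
```

Emit:
arm_command(
  series=[
    [-0.023,-0.041,0.01,0],
    [-0.046,-0.082,0.02,0],
    [-0.069,-0.123,0.03,0],
    [-0.092,-0.165,0.04,0],
    [-0.115,-0.206,0.05,0],
  ],
)

```text
time: 2.45
ee_pos: [0.4241, 0.1004, 0.2202]
tcp_rot: [180.0, -0.0, -179.9]
wrist_force: [1.1, 0.2, 0.2]
opening: 0.0401
grasp_force: 0.0
```

Emit:
arm_command(
  series=[
    [-0.023,-0.041,0.01,0],
    [-0.046,-0.083,0.02,0],
    [-0.046,-0.083,0.02,0],
    [-0.046,-0.083,0.02,0],
    [-0.046,-0.083,0.02,0],
  ],
)

```text
time: 2.95
ee_pos: [0.4693, 0.0192, 0.201]
tcp_rot: [180.0, -0.0, -179.9]
wrist_force: [-0.3, 1.2, 0.7]
opening: 0.0401
grasp_force: 0.0
```

```bash
python3 - <<'E'
from h import *
print(bot.get_obs()['ee_pos'])
n='wrist'
c,K,Rc,p=cam(n,'w1.png')
np.savez('w1.npz',K=K,Rc=Rc,p=p)
for t in('marked_rack','plain_rack','marked_rack_back','plain_rack_back','marked_rack_front_left','marked_rack_front_right','stop_strip','dispatch_line','vial','bottle','tape'):
    for r in bot.mark_of(n,t)[:3]: print(t,np.round(r['location'],1),round(r['confidence'],2),np.round(ray(K,Rc,p,r['location']),3))
E
```

```text
[0.46929856 0.01919781 0.20103539]
plain_rack [424.5 338.4] 0.66 [0.601 0.133 0.   ]
plain_rack [313.2 275.1] 0.39 [0.527 0.012 0.   ]
stop_strip [311.1 379.4] 0.95 [0.653 0.009 0.   ]
dispatch_line [315.2 205.4] 0.98 [0.455 0.014 0.   ]
vial [313.5 270.9] 0.66 [0.523 0.012 0.   ]
vial [311.3 377.4] 0.37 [0.651 0.01  0.   ]
bottle [ 20.  266.8] 0.72 [ 0.519 -0.289  0.   ]
tape [581.4 288.8] 0.91 [0.542 0.292 0.   ]
```

View pics/w1.png

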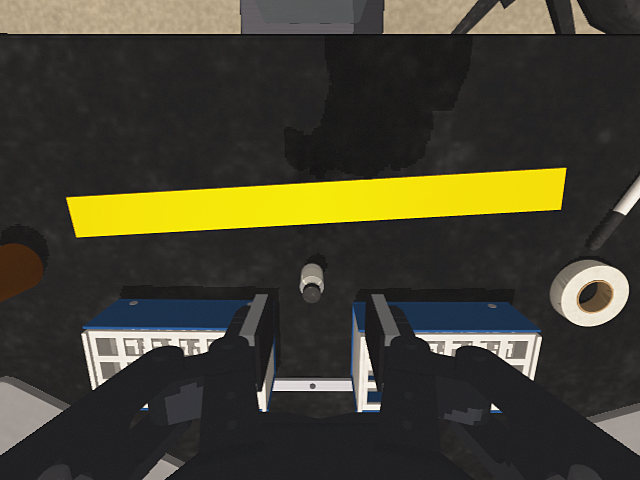

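The wrist view shows the yellow line (corners (67,198), (76,237), (566,168), (561,209)), slightly skewed. The racks' lower front edges run along rows ~299–302 and the strip is at (312,384).

```bash
python3 - <<'E'
from h import *
d=np.load('w1.npz');f=lambda u,z=0:np.round(ray(d['K'],d['Rc'],d['p'],u,z),4)[:2]
im=cv2.imread('pics/w1.png').astype(int)
for col in(130,160,190,370,460,490,505):
    b=im[:,col];m=(b[:,0]-b[:,2]>30)&(b[:,0]>70);r=np.where(m[280:345])[0]+280
    print(col,r.min(),r.max(),f((col,r.min())),f((col,r.max()+1),.06))
print('top corners z.06',f((83,330),.06),f((541,331),.06))
print('line',[f(u) for u in((67,198),(76,237),(566,168),(561,209))])
print('strip near',f((275,380),.006),f((350,378),.006))
cv2.imwrite('pics/c1.png',cv2.resize(cv2.imread('pics/w1.png')[285:425,70:570],None,fx=1.6,fy=1.6))
E
```

```text
130 299 329 [ 0.5547 -0.1813] [ 0.5574 -0.1509]
160 300 329 [ 0.5558 -0.1498] [ 0.5574 -0.1241]
190 300 329 [ 0.5557 -0.1181] [ 0.5573 -0.0973]Traceback (most recent call last):
  File "<stdin>", line 6, in <module>
    return umr_minimum(a, axis, None, out, keepdims, initial, where)
ValueError: zero-size array to reduction operation minimum which has no identity
```

```bash
python3 - <<'E'
from h import *
d=np.load('w1.npz');f=lambda u,z=0:np.round(ray(d['K'],d['Rc'],d['p'],u,z),4)[:2]
im=cv2.imread('pics/w1.png').astype(int)
for col in(430,460,490,505):
    b=im[:,col];m=(b[:,0]-b[:,2]>30);r=np.where(m[280:345])[0]+280
    if len(r):print(col,r.min(),r.max(),f((col,r.min())),f((col,r.max()+1),.06))
print('top corners z.06',f((83,330),.06),f((541,331),.06))
print('line',[f(u) for u in((67,198),(76,237),(566,168),(561,209))])
print('strip near',f((275,380),.006),f((350,378),.006))
cv2.imwrite('pics/c1.png',cv2.resize(cv2.imread('pics/w1.png')[285:425,70:570],None,fx=1.6,fy=1.6))
E
```

```text
430 302 331 [0.5575 0.1355] [0.5589 0.1176]
460 302 331 [0.5575 0.1672] [0.5589 0.1445]
490 302 331 [0.5574 0.1989] [0.5588 0.1713]
505 302 331 [0.5574 0.2148] [0.5588 0.1848]
top corners z.06 [ 0.5575 -0.193 ] [0.5578 0.2168]
line [array([ 0.4481, -0.2268]), array([ 0.4872, -0.2255]), array([0.4188, 0.2521]), array([0.458 , 0.2549])]
strip near [ 0.6498 -0.0308] [0.647  0.0527]
```

View pics/c1.png

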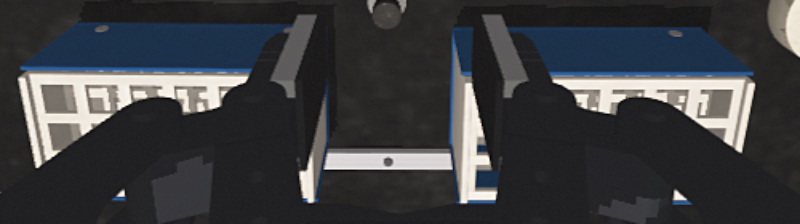

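Emit:
arm_command(
  series=[
    [-0.012,0.045,0.005,0],
    [-0.024,0.09,0.01,0],
    [-0.04,0.116,0.04,0],
    [-0.05,0.116,0.08,0],
    [-0.055,0.116,0.12,0],
  ],
)

```text
time: 4.05
ee_pos: [0.5251, 0.1348, 0.08]
tcp_rot: [180.0, 0.1, -179.9]
wrist_force: [0.5, -0.5, -0.0]
opening: 0.04
grasp_force: 0.0
```

Emit:
arm_command(
  series=[
    [0,0,0.03,0],
    [0,0,0.04,0],
    [0,0,0.04,0],
    [0,0,0.04,0],
    [0,0,0.04,0],
  ],
)

```text
time: 4.55
ee_pos: [0.5255, 0.1339, 0.0434]
tcp_rot: [180.0, 0.2, 180.0]
wrist_force: [1.1, 0.1, -0.3]
opening: 0.0396
grasp_force: 0.0
```

Emit:
arm_command(
  series=[
    [-0.005,0,0,0],
    [-0.01,0,0,0],
    [-0.014,0,0,0],
    [-0.018,0,0,0],
    [-0.018,0,0,0],
  ],
)

```text
time: 5.05
ee_pos: [0.5428, 0.1337, 0.0412]
tcp_rot: [-180.0, -0.0, 180.0]
wrist_force: [-0.6, 0.6, 0.6]
opening: 0.0401
grasp_force: 0.0
```

Emit:
arm_command(
  series=[
    [-0.002,0,0,0],
    [-0.004,0,0,0],
    [-0.006,0,0,0],
    [-0.007,0,0,0],
    [-0.007,0,0,0],
  ],
)

```text
time: 5.55
ee_pos: [0.5491, 0.1337, 0.0412]
tcp_rot: [-180.0, -0.0, 180.0]
wrist_force: [-4.2, 0.3, 1.9]
opening: 0.0402
grasp_force: 1.8
```

```bash
python3 - <<'E'
from h import *
o=bot.get_obs();print(o['ee_pos'],o['wrist_force'],o['time'])
cv2.imwrite('pics/s1.png',cv2.resize(cam('side')[0]['color'][200:350,200:400],None,fx=4,fy=4,interpolation=cv2.INTER_CUBIC))
E
```

```text
[0.54912145 0.1337407  0.04119844] [-4.22949962  0.29294356  1.85265772] 5.55
```

View pics/s1.png

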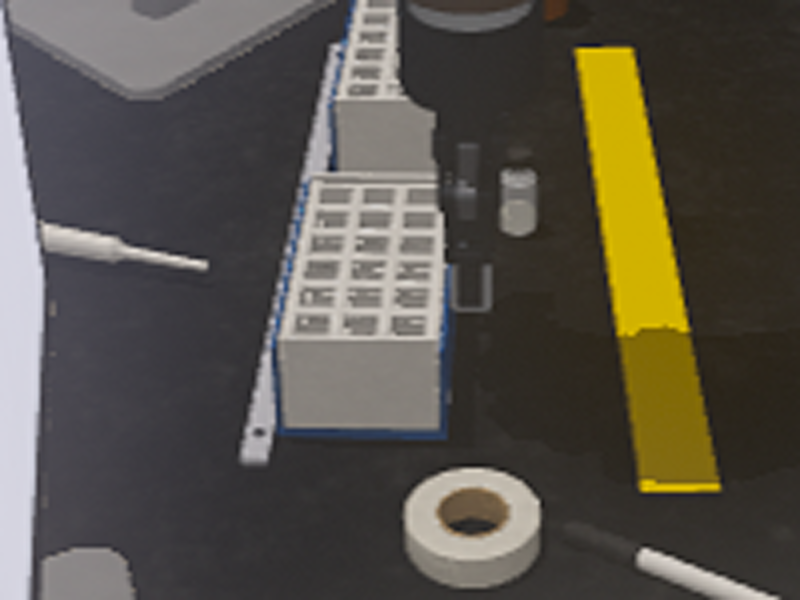

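The side view shows the fingertips touching the left rack's front panel, with the rack against the strip. I'm starting the arc now.

Emit:
arm_command(
  series=[
    [-0.0033,0,-0.0062,0],
    [-0.0072,0,-0.0121,0],
    [-0.0114,0,-0.0177,0],
    [-0.0159,0,-0.0231,0],
    [-0.0208,0,-0.0281,0],
  ],
)

```text
time: 6.1
ee_pos: [0.5703, 0.1338, 0.0703]
tcp_rot: [180.0, -0.0, 180.0]
wrist_force: [-7.1, -0.3, 2.1]
opening: 0.0399
grasp_force: 3.3
```

```bash
python3 - <<'E'
from h import *
o=bot.get_obs();print(o['ee_pos'],o['wrist_force'],o['time'])
cv2.imwrite('pics/s2.png',cv2.resize(cam('side')[0]['color'][200:350,200:400],None,fx=4,fy=4,interpolation=cv2.INTER_CUBIC))
E
```

```text
[0.57033806 0.13378087 0.07031359] [-7.09200713 -0.29213731  2.14766641] 6.1
```

View pics/s2.png

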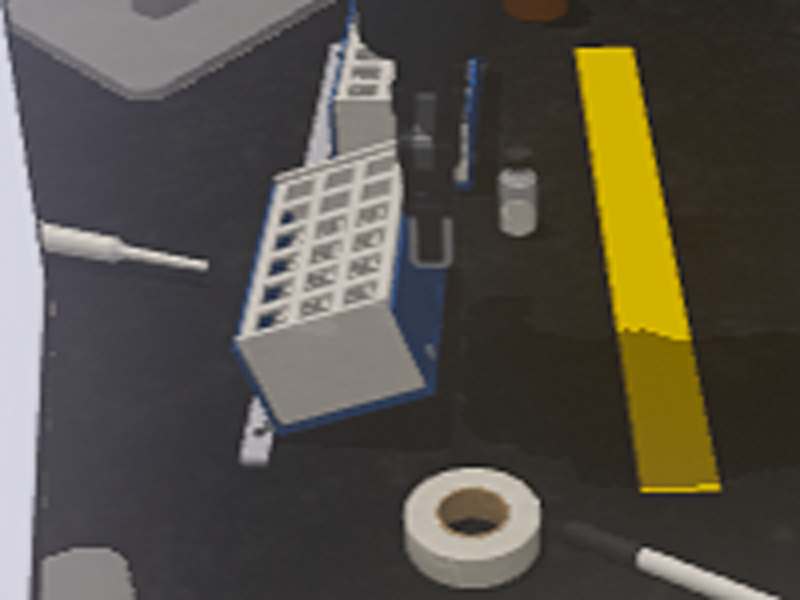

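The rack has tipped about 20° on its back edge, cleanly. Continuing up.

Emit:
arm_command(
  series=[
    [-0.0053,0,-0.0046,0],
    [-0.0108,0,-0.0089,0],
    [-0.0167,0,-0.0128,0],
    [-0.0229,0,-0.0162,0],
    [-0.0292,0,-0.0193,0],
  ],
)

```text
time: 6.65
ee_pos: [0.6001, 0.1337, 0.091]
tcp_rot: [180.0, 0.1, 180.0]
wrist_force: [-7.0, -0.5, 11.5]
opening: 0.0399
grasp_force: 6.3
```

Emit:
arm_command(
  series=[
    [-0.0066,0,-0.0025,0],
    [-0.0132,0,-0.0046,0],
    [-0.0201,0,-0.0062,0],
    [-0.027,0,-0.0074,0],
    [-0.027,0,-0.0074,0],
  ],
)

```text
time: 7.15
ee_pos: [0.629, 0.1338, 0.0997]
tcp_rot: [180.0, 0.4, 180.0]
wrist_force: [-4.2, -1.4, 15.4]
opening: 0.0403
grasp_force: 7.6
```

```bash
python3 - <<'E'
from h import *
o=bot.get_obs();print(o['ee_pos'],o['wrist_force'],o['time'])
a=cv2.resize(cam('side')[0]['color'][200:350,200:400],None,fx=4,fy=4,interpolation=cv2.INTER_CUBIC)
b=cv2.resize(cam('scene')[0]['color'][170:320,200:400],None,fx=4,fy=4,interpolation=cv2.INTER_CUBIC)
cv2.imwrite('pics/s3.png',cv2.resize(np.hstack([a,b]),(800,300)))
for n in('marked_rack','plain_rack'): print(n,bot.mark_of('scene',n)[:2],bot.mark_of('side',n)[:2])
E
```

```text
[0.62901622 0.13375943 0.09966525] [-4.20986426 -1.38548699 15.38900659] 7.15
marked_rack [{'location': [348.9, 242.7], 'confidence': 0.74}, {'location': [226.3, 288.8], 'confidence': 0.36}] [{'location': [301.2, 233.1], 'confidence': 0.75}, {'location': [331.0, 204.6], 'confidence': 0.39}]
plain_rack [{'location': [268.6, 244.5], 'confidence': 0.92}] [{'location': [285.8, 270.7], 'confidence': 0.7}]
```

View pics/s3.png

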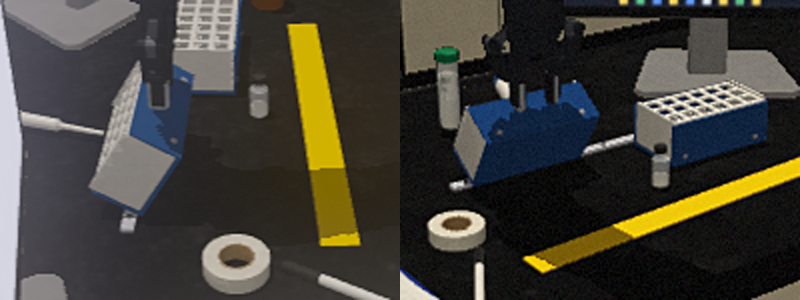

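```bash
python3 - <<'E'
from h import *
c,K,Rc,p=cam('side')
def pj(x):
    q=Rc.T@(np.array(x)-p);return np.round(K@(q*[1,-1,-1]/-q[2]),1)[:2]
for t in(40,45,50,55,60):
    C,S=np.cos(np.radians(t)),np.sin(np.radians(t))
    print(t,[pj((.65+a*C+b*S,.217,-a*S+b*C))*2-[400,400] for a,b in((0,0),(-.09,0),(0,.065),(-.09,.06))])
i=c['color'];hsv=cv2.cvtColor(i,cv2.COLOR_BGR2HSV)
g=cv2.inRange(i[230:330,230:310],(110,110,110),(255,255,255))
cv2.imwrite('pics/s4.png',cv2.resize(i[225:325,220:320],None,fx=6,fy=6,interpolation=cv2.INTER_CUBIC))
E
```

```text
40 [array([135.4, 217. ]), array([198.8, 174.6]), array([ 92.2, 178.8]), array([159.2, 137. ])]
45 [array([135.4, 217. ]), array([193.6, 170. ]), array([ 88.4, 181.6]), array([150., 135.])]
50 [array([135.4, 217. ]), array([187.8, 165.6]), array([ 85.2, 184.8]), array([140.6, 133.6])]
55 [array([135.4, 217. ]), array([181.4, 161.8]), array([ 82.2, 188.2]), array([131.2, 133. ])]
60 [array([135.4, 217. ]), array([174.8, 158.2]), array([ 79.8, 191.6]), array([121.8, 133. ])]
```

View pics/s4.png

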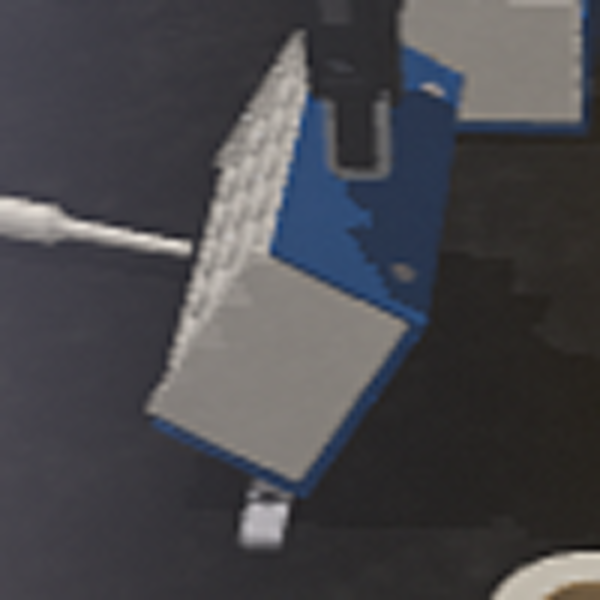

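The left rack stands at about 55–58° (end-face corners (303,495), (428,322), (148,412)) and its underside is blue, with no red. I'm letting it down along the same arc.

Emit:
arm_command(
  series=[
    [0.0069,0,0.0012,0],
    [0.0138,0,0.0028,0],
    [0.0204,0,0.0049,0],
    [0.027,0,0.0074,0],
    [0.0333,0,0.0105,0],
  ],
)

```text
time: 8.0
ee_pos: [0.5935, 0.1338, 0.0876]
tcp_rot: [180.0, 0.1, 180.0]
wrist_force: [-7.5, -0.1, 9.0]
opening: 0.0399
grasp_force: 5.3
```

Emit:
arm_command(
  series=[
    [0.0062,0,0.0034,0],
    [0.0121,0,0.0073,0],
    [0.0176,0,0.0116,0],
    [0.0229,0,0.0162,0],
    [0.0278,0,0.0212,0],
  ],
)

```text
time: 8.5
ee_pos: [0.5652, 0.1338, 0.065]
tcp_rot: [180.0, 0.0, 180.0]
wrist_force: [-4.3, 0.4, 2.0]
opening: 0.0401
grasp_force: 2.3
```

Emit:
arm_command(
  series=[
    [0.0045,0,0.0054,0],
    [0.0087,0,0.011,0],
    [0.0126,0,0.0169,0],
    [0.0159,0,0.0231,0],
    [0.018,0,0.0235,0],
  ],
)

```text
time: 9.0
ee_pos: [0.5471, 0.1336, 0.04]
tcp_rot: [-180.0, -0.0, 180.0]
wrist_force: [-0.9, -0.4, -0.0]
opening: 0.0402
grasp_force: 0.0
```

Emit:
arm_command(
  series=[
    [0.004,0,0,0],
    [0.009,0,0,0],
    [0.015,0,0,0],
    [0.02,0,0,0],
    [0.02,0,0,0],
  ],
)

```text
time: 9.5
ee_pos: [0.5267, 0.1338, 0.0412]
tcp_rot: [180.0, 0.0, -180.0]
wrist_force: [0.5, 0.2, 0.1]
opening: 0.0399
grasp_force: 0.0
```

```bash
python3 - <<'E'
from h import *
o=bot.get_obs();print(o['ee_pos'],o['wrist_force'],o['time'])
for n in('scene','side'):
  c,K,Rc,p=cam(n,n+'5.png')
  for t in('plain_rack','marked_rack','plain_rack_back','marked_rack_back','marked_rack_front_left','vial'):
    for r in bot.mark_of(n,t)[:2]: print(n,t,np.round(r['location'],1),round(r['confidence'],2),np.round(ray(K,Rc,p,r['location']),3))
E
```

```text
[0.52672069 0.13378139 0.04115228] [0.48281091 0.1817722  0.11120908] 9.5
scene plain_rack [271.  261.7] 0.79 [0.607 0.139 0.   ]
scene marked_rack [351.1 242. ] 0.89 [ 0.589 -0.108  0.   ]
scene plain_rack_back [347.9 273.7] 0.59 [0.445 0.016 0.   ]
scene plain_rack_back [264.6 257.7] 0.56 [0.637 0.14  0.   ]
scene marked_rack_back [340.7 235. ] 0.72 [ 0.643 -0.113  0.   ]
scene marked_rack_front_left [335.4 258.2] 0.56 [ 0.532 -0.011  0.   ]
scene marked_rack_front_left [416.9 239. ] 0.53 [ 0.503 -0.274  0.   ]
scene vial [331.9 262.9] 0.49 [0.515 0.013 0.   ]
side plain_rack [293.1 285. ] 0.62 [0.603 0.133 0.   ]
side marked_rack [302.4 229.9] 0.86 [ 0.598 -0.116  0.   ]
side plain_rack_back [272.5 285.3] 0.95 [0.649 0.135 0.   ]
side marked_rack_back [283.7 230.5] 0.61 [ 0.648 -0.111  0.   ]
side marked_rack_back [270.7 287.2] 0.53 [0.653 0.143 0.   ]
side marked_rack_front_left [318.7 247.7] 0.57 [ 0.55  -0.027  0.   ]
side vial [358.9 259.3] 0.24 [0.45  0.023 0.   ]
```

Emit:
arm_command(
  series=[
    [0,0,-0.03,0],
    [0,-0.01,-0.055,0],
    [0,-0.05,-0.06,0],
    [0,-0.095,-0.06,0],
    [0,-0.14,-0.06,0],
  ],
)

```text
time: 10.7
ee_pos: [0.5273, -0.0074, 0.1014]
tcp_rot: [-180.0, 0.1, -179.9]
wrist_force: [0.6, 0.1, -1.1]
opening: 0.0397
grasp_force: 0.0
```

Emit:
arm_command(
  series=[
    [0,-0.045,0,0],
    [0,-0.09,0,0],
    [0,-0.105,0.01,0],
    [0,-0.105,0.04,0],
    [0,-0.105,0.06,0],
  ],
)

```text
time: 11.2
ee_pos: [0.5267, -0.1117, 0.0391]
tcp_rot: [180.0, -0.1, 179.9]
wrist_force: [-0.3, 0.3, -0.3]
opening: 0.0402
grasp_force: 0.0
```

Emit:
arm_command(
  series=[
    [-0.005,0,0,0],
    [-0.01,0,0,0],
    [-0.015,0,0,0],
    [-0.017,0,0,0],
    [-0.019,0,0,0],
  ],
)

```text
time: 11.7
ee_pos: [0.5465, -0.1112, 0.0417]
tcp_rot: [-180.0, 0.0, -180.0]
wrist_force: [-4.3, -0.1, 3.7]
opening: 0.0398
grasp_force: 2.2
```

Emit:
arm_command(
  series=[
    [-0.001,0,0,0],
    [-0.002,0,0,0],
    [-0.003,0,0,0],
    [-0.004,0,0,0],
    [-0.004,0,0,0],
  ],
)

```text
time: 12.2
ee_pos: [0.5495, -0.1111, 0.0409]
tcp_rot: [180.0, -0.1, 180.0]
wrist_force: [-8.1, 1.1, 5.8]
opening: 0.0403
grasp_force: 4.0
```

Emit:
arm_command(
  series=[
    [0,0,-0.0062,0],
    [-0.0039,0,-0.0121,0],
    [-0.0081,0,-0.0177,0],
    [-0.0126,0,-0.0231,0],
    [-0.0175,0,-0.0281,0],
  ],
)

```text
time: 12.7
ee_pos: [0.5667, -0.1112, 0.07]
tcp_rot: [180.0, -0.1, 180.0]
wrist_force: [-13.1, 1.4, 10.3]
opening: 0.0401
grasp_force: 7.6
```

Emit:
arm_command(
  series=[
    [-0.0053,0,-0.0046,0],
    [-0.0108,0,-0.0089,0],
    [-0.0167,0,-0.0128,0],
    [-0.0229,0,-0.0162,0],
    [-0.0292,0,-0.0193,0],
  ],
)

```text
time: 13.2
ee_pos: [0.5973, -0.1113, 0.092]
tcp_rot: [-180.0, 0.1, 180.0]
wrist_force: [-12.5, 1.8, 22.6]
opening: 0.0395
grasp_force: 11.8
```

Emit:
arm_command(
  series=[
    [-0.0066,0,-0.0025,0],
    [-0.0132,0,-0.0046,0],
    [-0.0201,0,-0.0062,0],
    [-0.027,0,-0.0074,0],
    [-0.027,0,-0.0074,0],
  ],
)

```text
time: 13.7
ee_pos: [0.6273, -0.1114, 0.1012]
tcp_rot: [-179.9, 0.5, -180.0]
wrist_force: [-5.3, 2.2, 25.5]
opening: 0.0399
grasp_force: 12.1
```

```bash
python3 - <<'E'
from h import *
o=bot.get_obs();print(o['ee_pos'],o['wrist_force'],o['time'])
a=cv2.resize(cam('side')[0]['color'][175:275,230:330],None,fx=4,fy=4,interpolation=cv2.INTER_CUBIC)
s=cam('scene')[0]['color']
b=cv2.resize(s[180:280,290:390],None,fx=4,fy=4,interpolation=cv2.INTER_CUBIC)
cv2.imwrite('pics/s6.png',np.hstack([a,b]))
i=s[180:280,290:390].astype(int);m=(i[...,2]>60)&(i[...,2]>1.8*i[...,1])&(i[...,2]>1.8*i[...,0]);print('red',m.sum())
E
```

```text
[ 0.62727235 -0.1114268   0.10124908] [-5.29454858  2.19716685 25.47328874] 13.7
red 472
```

View pics/s6.png

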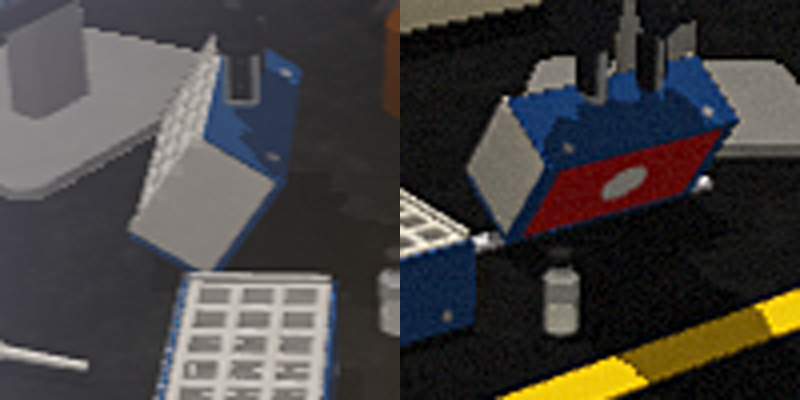

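Scene crop: the right rack is tipped about 55°, with the red panel and white dot visible at about (625,183), so the right one is marked. I'll hold briefly, then lower it.

Emit:
arm_command(
  series=[
    [0,0,0,0],
    [0,0,0,0],
    [0,0,0,0],
    [0.003,0,0.0005,0],
    [0.0069,0,0.0012,0],
  ],
)

```text
time: 14.3
ee_pos: [0.6194, -0.1114, 0.0998]
tcp_rot: [-179.9, 0.5, -180.0]
wrist_force: [-7.2, 1.8, 23.6]
opening: 0.0401
grasp_force: 11.7
```

Emit:
arm_command(
  series=[
    [0.0069,0,0.0016,0],
    [0.0135,0,0.0037,0],
    [0.0201,0,0.0062,0],
    [0.0264,0,0.0093,0],
    [0.0326,0,0.0127,0],
  ],
)

```text
time: 14.8
ee_pos: [0.5844, -0.1113, 0.0847]
tcp_rot: [-180.0, 0.1, 180.0]
wrist_force: [-11.0, 1.1, 15.3]
opening: 0.0401
grasp_force: 8.6
```

Emit:
arm_command(
  series=[
    [0.0059,0,0.0039,0],
    [0.0114,0,0.0082,0],
    [0.0167,0,0.0128,0],
    [0.0216,0,0.0178,0],
    [0.0261,0,0.0232,0],
  ],
)

```text
time: 15.3
ee_pos: [0.5576, -0.1112, 0.0592]
tcp_rot: [-180.0, -0.0, 180.0]
wrist_force: [-7.5, 0.7, 2.8]
opening: 0.0399
grasp_force: 3.9
```

Emit:
arm_command(
  series=[
    [0.0042,0,0.0056,0],
    [0.0081,0,0.0115,0],
    [0.0114,0,0.0177,0],
    [0.0135,0,0.018,0],
    [0.017,0,0.018,0],
  ],
)

```text
time: 15.8
ee_pos: [0.5417, -0.1113, 0.0408]
tcp_rot: [-180.0, 0.1, -180.0]
wrist_force: [0.6, 1.0, 0.9]
opening: 0.04
grasp_force: 0.0
```

Emit:
arm_command(
  series=[
    [0.01,0,0,0],
    [0.02,0,0,0],
    [0.03,0,0,0],
    [0.04,0,-0.01,0],
    [0.04,0,-0.04,0],
  ],
)

```text
time: 16.3
ee_pos: [0.4982, -0.1109, 0.0793]
tcp_rot: [179.9, -0.3, 180.0]
wrist_force: [1.3, 0.5, 0.0]
opening: 0.0398
grasp_force: 0.0
```

```bash
python3 - <<'E'
from h import *
o=bot.get_obs();print(o['ee_pos'],o['wrist_force'],o['time'])
for n in('scene','side'):
  c,K,Rc,p=cam(n,n+'7.png')
  for t in('plain_rack','marked_rack','plain_rack_back','marked_rack_back','marked_rack_front_left','marked_rack_front_right','vial','bottle','tape'):
    for r in bot.mark_of(n,t)[:1]: print(n,t,np.round(r['location'],1),round(r['confidence'],2),np.round(ray(K,Rc,p,r['location']),3))
  if n=='side': print([np.round(ray(K,Rc,p,u),3) for u in((228,228),(286,188))])
E
```

```text
[ 0.49823815 -0.11092569  0.0793011 ] [1.33666467 0.50350768 0.02535985] 16.3
scene plain_rack [271.1 260.1] 0.9 [0.615 0.134 0.   ]
scene marked_rack [350.  239.5] 0.91 [ 0.604 -0.116  0.   ]
scene plain_rack_back [265.6 254.8] 0.81 [0.65  0.129 0.   ]
scene marked_rack_back [337.9 233.4] 0.96 [ 0.657 -0.113  0.   ]
scene marked_rack_front_left [334.1 251. ] 0.84 [ 0.569 -0.034  0.   ]
scene marked_rack_front_right [381. 238.] 0.76 [ 0.564 -0.195  0.   ]
scene vial [328.4 260.4] 0.51 [0.532 0.012 0.   ]
scene bottle [419.3 237.3] 0.92 [ 0.508 -0.288 -0.   ]
scene tape [224.8 285.2] 0.63 [0.561 0.294 0.   ]
side plain_rack [294.2 282.3] 0.84 [0.601 0.123 0.   ]
side marked_rack [300.9 231.5] 0.77 [ 0.601 -0.107  0.   ]
side plain_rack_back [272.5 285.6] 0.91 [0.649 0.137 0.   ]
side marked_rack_back [285.7 231.9] 0.6 [ 0.642 -0.104  0.   ]
side marked_rack_front_left [314.8 246. ] 0.55 [ 0.561 -0.035  0.   ]
side marked_rack_front_right [321.7 216.7] 0.96 [ 0.548 -0.192  0.   ]
side vial [330.8 256. ] 0.67 [0.519 0.011 0.   ]
side bottle [331.5 203.9] 0.78 [ 0.521 -0.273  0.   ]
side tape [316.5 333.9] 0.73 [0.544 0.291 0.   ]
[array([ 0.803, -0.12 ,  0.   ]), array([ 0.668, -0.381,  0.   ])]
```

Both racks are flat and in place. I'm going over the marked (right) rack to behind it.

Emit:
arm_command(
  series=[
    [0,0,-0.045,0],
    [-0.02,0,-0.06,0],
    [-0.06,0,-0.06,0],
    [-0.1,0,-0.06,0],
    [-0.14,0,-0.06,0],
  ],
  hand=0.06,
)

```text
time: 17.8
ee_pos: [0.6429, -0.1113, 0.1409]
tcp_rot: [-180.0, 0.1, 180.0]
wrist_force: [-0.1, -0.0, -0.1]
opening: 0.06
grasp_force: 0.0
```

Emit:
arm_command(
  series=[
    [-0.03,0,0,0],
    [-0.053,0,0,0],
    [-0.053,0,0.03,0],
    [-0.053,0,0.06,0],
    [-0.053,0,0.075,0],
  ],
)

```text
time: 18.3
ee_pos: [0.6933, -0.1111, 0.0622]
tcp_rot: [180.0, -0.2, 180.0]
wrist_force: [-0.1, -0.7, -0.7]
opening: 0.0603
grasp_force: 0.0
```

Emit:
arm_command(
  series=[
    [0,0,0.02,0],
    [0,0,0.04,0],
    [0,0,0.04,0],
    [0,0,0.04,0],
    [0,0,0.04,0],
  ],
)

```text
time: 18.8
ee_pos: [0.6951, -0.1114, 0.0274]
tcp_rot: [-180.0, 0.1, 180.0]
wrist_force: [-0.6, -0.4, 0.9]
opening: 0.0598
grasp_force: 0.0
```

Emit:
arm_command(
  series=[
    [0.006,0,0,0],
    [0.012,0,0,0],
    [0.018,0,0,0],
    [0.024,0,0,0],
    [0.028,0,0,0],
  ],
)

```text
time: 19.3
ee_pos: [0.6656, -0.1113, 0.0258]
tcp_rot: [180.0, 0.0, 180.0]
wrist_force: [0.3, -0.0, -0.3]
opening: 0.0601
grasp_force: 0.0
```

```bash
python3 - <<'E'
from h import *
o=bot.get_obs();print(o['ee_pos'],o['wrist_force'],o['time'])
E
```

```text
[ 0.66562142 -0.11130518  0.02578372] [ 0.31700687 -0.01873324 -0.28880875] 19.3
```

Emit:
arm_command(
  series=[
    [0.004,0,0,0],
    [0.01,0,0,0],
    [0.018,0,0,0],
    [0.026,0,0,0],
    [0.034,0,0,0],
  ],
)

```text
time: 19.8
ee_pos: [0.6318, -0.1113, 0.0257]
tcp_rot: [-180.0, 0.0, 180.0]
wrist_force: [2.8, -0.1, -0.4]
opening: 0.0601
grasp_force: 1.4
```

Emit:
arm_command(
  series=[
    [0.008,0,0,0],
    [0.016,0,0,0],
    [0.024,0,0,0],
    [0.032,0,0,0],
    [0.04,0,0,0],
  ],
)

```text
time: 20.3
ee_pos: [0.5917, -0.1113, 0.0257]
tcp_rot: [-180.0, 0.0, 180.0]
wrist_force: [2.8, -0.9, 1.5]
opening: 0.0599
grasp_force: 1.6
```

Emit:
arm_command(
  series=[
    [0.006,0,0,0],
    [0.011,0,0,0],
    [0.014,0,0,0],
    [0.016,0,0,0],
    [0.016,0,0,0],
  ],
)

```text
time: 20.8
ee_pos: [0.576, -0.1113, 0.0255]
tcp_rot: [-180.0, -0.0, 180.0]
wrist_force: [1.3, 1.4, 0.4]
opening: 0.0602
grasp_force: 0.4
```

```bash
python3 - <<'E'
from h import *
o=bot.get_obs();print(o['ee_pos'],o['wrist_force'],o['time'])
for n in('wrist','scene','side'):
  c,K,Rc,p=cam(n,n+'8.png')
  for t in('marked_rack_front_left','marked_rack_front_right','dispatch_line','vial'):
    for r in bot.mark_of(n,t)[:1]: print(n,t,np.round(r['location'],1),round(r['confidence'],2),np.round(ray(K,Rc,p,r['location']),3))
a=cv2.imread('pics/wrist8.png');b=cv2.imread('pics/scene8.png')[170:320,250:450]
cv2.imwrite('pics/v8.png',np.hstack([cv2.resize(a,(400,300)),cv2.resize(b,(400,300))]))
E
```

```text
[ 0.57597793 -0.11130502  0.02554247] [1.27956825 1.3752767  0.35912995] 20.8
wrist marked_rack_front_left [507.   72.9] 0.92 [ 0.475 -0.031  0.   ]
wrist marked_rack_front_right [131.6  70.8] 0.69 [ 0.474 -0.193  0.   ]
wrist dispatch_line [625.5  17.6] 0.85 [0.454 0.015 0.   ]
scene marked_rack_front_left [352.6 265.3] 0.67 [ 0.475 -0.023  0.   ]
scene marked_rack_front_right [405.2 243.7] 0.79 [ 0.498 -0.225  0.   ]
scene dispatch_line [345.3 276.8] 0.92 [0.435 0.031 0.   ]
scene vial [330.5 263.1] 0.47 [0.516 0.017 0.   ]
side marked_rack_front_left [346.7 246.6] 0.86 [ 0.479 -0.034  0.   ]
side marked_rack_front_right [347.2 216.7] 0.82 [ 0.475 -0.194  0.   ]
side dispatch_line [358.4 258.8] 0.9 [0.451 0.021 0.   ]
side vial [333.7 256.4] 0.58 [0.512 0.012 0.   ]
```

View pics/v8.png

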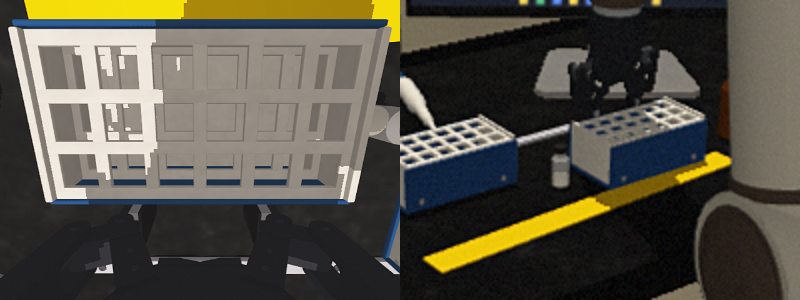

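The rack is square and its front edge is at x≈0.4745, just on the line's far side. It needs 14 mm more, then I retreat.

Emit:
arm_command(
  series=[
    [0.004,0,0,0],
    [0.008,0,0,0],
    [0.011,0,0,0],
    [0.013,0,0,0],
    [0.014,0,0,0],
  ],
)

```text
time: 22.05
ee_pos: [0.5621, -0.1113, 0.0257]
tcp_rot: [-180.0, 0.0, 180.0]
wrist_force: [2.4, 0.6, -1.1]
opening: 0.0602
grasp_force: 1.0
```

Emit:
arm_command(
  series=[
    [0,0,0,0],
    [-0.01,0,0,0],
    [-0.025,0,0,0],
    [-0.035,0,-0.02,0],
    [-0.035,0,-0.06,0],
  ],
)

```text
time: 22.55
ee_pos: [0.5969, -0.1109, 0.0827]
tcp_rot: [179.9, -0.3, -180.0]
wrist_force: [0.6, -0.1, -0.2]
opening: 0.0601
grasp_force: 0.0
```

Emit:
arm_command(
  series=[
    [0,0,-0.04,0],
    [0,0,-0.08,0],
    [0,0,-0.1,0],
    [0,0,-0.1,0],
    [0,0,-0.1,0],
  ],
)

```text
time: 23.05
ee_pos: [0.5978, -0.1113, 0.1852]
tcp_rot: [-180.0, 0.0, 180.0]
wrist_force: [0.1, -0.5, -0.7]
opening: 0.0599
grasp_force: 0.0
```

```bash
python3 - <<'E'
from h import *
o=bot.get_obs();print(o['ee_pos'],o['wrist_force'],o['time'])
for n in('wrist','scene','side'):
  c,K,Rc,p=cam(n,n+'9.png')
  for t in('marked_rack_front_left','marked_rack_front_right','dispatch_line','plain_rack','vial','bottle','tape'):
    for r in bot.mark_of(n,t)[:1]: print(n,t,np.round(r['location'],1),round(r['confidence'],2),np.round(ray(K,Rc,p,r['location']),3))
  if n=='wrist':
    im=c['color'].astype(int)
    for col in(200,260,380,440):
      y=np.where((im[:,col,2]>110)&(im[:,col,0]<60)&(im[:,col,1]>90))[0]
      if len(y): print(col,[np.round(ray(K,Rc,p,(col,v)),3) for v in(y.min(),y.max()+1)])
E
```

```text
[ 0.59782413 -0.11126305  0.18520609] [ 0.11123068 -0.50762047 -0.69286467] 23.05
wrist marked_rack_front_right [221.4  61.2] 0.56 [ 0.46  -0.194  0.   ]
wrist dispatch_line [472.3  55.2] 0.85 [0.455 0.015 0.   ]
wrist plain_rack [578.1 232.2] 0.86 [0.606 0.134 0.   ]
wrist vial [457.9 142.7] 0.94 [0.525 0.011 0.   ]
wrist bottle [119.4 131. ] 0.92 [ 0.515 -0.288  0.   ]
200 [array([ 0.465, -0.213,  0.   ]), array([ 0.487, -0.215,  0.   ])]
260 [array([ 0.443, -0.161,  0.   ]), array([ 0.446, -0.161,  0.   ])]
380 [array([ 0.437, -0.063,  0.   ]), array([ 0.446, -0.062,  0.   ])]
440 [array([ 0.434, -0.014,  0.   ]), array([ 0.474, -0.01 ,  0.   ])]
scene marked_rack_front_left [359.2 268. ] 0.89 [ 0.453 -0.027  0.   ]
scene marked_rack_front_right [406.2 250. ] 0.57 [ 0.466 -0.199  0.   ]
scene dispatch_line [345.5 275.9] 0.95 [0.439 0.028 0.   ]
scene plain_rack [269.9 262.3] 0.59 [ 0.606  0.143 -0.   ]
scene vial [330.5 260.4] 0.56 [0.529 0.007 0.   ]
scene bottle [417.4 237.5] 0.5 [ 0.51  -0.283  0.   ]
scene tape [228.  286.5] 0.7 [0.551 0.291 0.   ]
side marked_rack_front_left [351.8 248.1] 0.83 [ 0.466 -0.027  0.   ]
side marked_rack_front_right [358.  255.1] 0.3 [0.451 0.005 0.   ]
side dispatch_line [358.8 256.3] 0.85 [0.45 0.01 0.  ]
side plain_rack [295.9 282.6] 0.89 [0.597 0.124 0.   ]
side vial [330.9 254.1] 0.6 [0.519 0.002 0.   ]
side bottle [333.2 202.9] 0.71 [ 0.516 -0.28   0.   ]
side tape [316.8 334.2] 0.61 [0.543 0.292 0.   ]
```

```bash
python3 -c "
from workcell import bot
print(bot.job_done())"
```

```text
the job is handed in; nothing more can be done
None
```

I tipped both racks to about 55° and let them down gently, found the right one marked, pushed its front edge to within about 6 mm of the yellow line's middle, and handed the job in at about 23 s; no verdict was returned.

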